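# Shut off the air to the eyelet press

### The arm

A 7-joint arm with a two-finger parallel gripper is mounted at the origin on the work surface. World frame = base frame: x ahead of the robot, y to its left, z up, the work surface at z = 0. Lengths are in mm, angles in rad, forces in N, time in s.
With the tool pointing down it reaches from about 400 to 875 mm from the base axis. Payload 19.3 kg.
Tool frame: the origin (TCP) lies at the very end of the fingers, on their centre line; the grasp point (between the pads) lies 19 mm behind it (grip_point_offset is the z of the grasp point in the tool frame, in mm); z points along the fingers, x is the direction in which the jaws open and shut, and the axes are right-handed (so a half turn about z gives the same grasp; the last joint's range is limited). The gripper opens to 85 mm and grips with 20 to 120 N. Pads are 22 mm wide; open, the fingers measure 114 mm over their backs; the gripper's body (76 mm by 85 mm) begins 54 mm behind the grasp point. The pads swing forward as they close: fully open they stand 13 mm farther back than shut.
Start: joints at [1.104, 0.521, -0.036, 1.599, 0.021, 1.021, -0.113], TCP at [241.515, -576.442, 231.291] pointing down, gripper open.
Joint ranges: [-2.91, 2.91], [-0.3, 2.13], [-1.5, 1.42], [0.17, 2.43], [-1.26, 4.41], [0.16, 1.93], [-2.52, 2.52]. Speed limits (rad/s): [1.89, 1.89, 2.39, 2.39, 3.01, 3.01, 3.01].

### API

Orientations are given as a 3x3 rotation matrix whose columns are the frame's x, y, z axes.
In Python, from workcell import movep, movel, goto_joints, open_gripper, clamp, wait, inverse_kinematics, read_state, camera, PlanningError, finish_job, grip_point_offset gives the robot as it stands. Calls block until the motion is done:
- movep(position, orientation): joint-space move of the TCP to a pose.
- movel(position, frame=None, max_speed=150, guard=None): straight line of the TCP; frame=None keeps the orientation; max_speed is the mean speed in mm/s. With guard (N) it stops when the force on the tool has changed by that much, and returns True; else False.
- goto_joints(angles): joint-space move.
- open_gripper() and clamp(): open the fingers fully, or close them until they stop; the grip force is fixed at half the most.
- wait(seconds).
- inverse_kinematics(position, orientation): joint angles nearest the present ones, or None.
- read_state(): the state.
- camera(name): name is "scene" or "top" or "wrist"; returns a dict with "image" (400x640x3 uint8, blue, green, red), "range_z" (400x640 float32, mm along the optical axis (not along the pixel's ray), 0 where there is no reading), "fx", "fy", "cx", "cy" (pixels), "cam_to_world" (4x4, takes a point from camera to world coordinates). Camera axes: x right, y up, looking along -z (the intrinsics and any distortion apply to the point x, -y, -z); pixel columns grow to the right and rows downward; lengths in mm; the calibration is good to about 2 mm. A picture is of the moment at which its call begins.
A pose or a line that the arm cannot do raises PlanningError and nothing moves.
- finish_job(): hands the job in, once; it reports no verdict.
The state is a dict: "time": time; "qpos": joint angles; "qvel": joint speeds; "joint_efforts": joint torques, N m; "eef_pos": TCP position; "tool_rot": TCP orientation; "ft_force": force on the tool from outside, world axes, zero at the start; "torque": the same for the moment, N m; "finger_gap": finger opening in mm.
Only numpy, scipy, OpenCV 4.12 (cv2) and the standard library are available. Lean on these libraries where they do the work, as an engineer would, in place of code of your own. Each camera call takes 0.05 s, during which the arm holds its last target. There are 200 camera calls.

### The job

Shut off the air at the bench valve box: push the cover by its ridge, away from the robot, all the way back along its guides so that both valve levers are uncovered, and then push the lever with the round disc on its end clockwise until it is fully shut at its stop, a quarter turn across its pipe. Only push, gently and with the fingertips: do not grip or lift anything, and leave the plain lever and the things standing about where they are.

Things in the scene. Friction and masses are not known exactly. Their poses are not given: they have to be found in the camera images.
- valve_box: Grey steel air-valve box fixed to the bench, 296 mm long (its x, pointing away from the robot, yaw within 0.3 rad), 250 mm wide (its y, to the left), z up. Origin on the bench under the centre of the valve bay. Walls and rails 64 to 66 mm high; lip on the near edge up to 73 mm; aluminium guides along both sides up to 78 mm (y = 118 to 125 mm each side).
- bay_mouth (a point): Centre of the mouth of the valve bay, 66 mm straight above the box origin. The bay is open on top; inside it measures x -68 to +68 mm, y -105 to +105 mm (box axes). Its floor is 5 mm above the bench, with brass pipes along x lying on it (top of pipes 21 mm, of valve bodies 25 mm).
- cover: Loose aluminium plate closing the bay, 138 (x) by 230 (y) by 6 mm, 0.3 to 0.65 kg, lying on the side rails 66 mm above the bench. Slides along box x between the guides (3 mm play each side, 1 to 6 N friction): its origin goes from 0 to 20 mm beyond the box origin at the start to 143 mm at the stop bar. Origin at the centre of its underside, axes as the box's.
- cover_ridge (a point): Centre of the top of the cover's upstanding ridge: a bar 120 mm long (box y), 12 mm thick (box x), rising from 6 to 32 mm above the cover's underside, so its top is 98 mm above the bench. Push its near face. The cover slides out over a flat deck (64 mm high, box x 68 to 222 mm) behind the bay, up to a 6 mm wide stop bar across it (near face at box x = 212 mm, top 75 mm above the bench).
- disc_valve: Brass valve with the lever to be shut, fixed in the bay at box x = 25 mm, y = -43 or +42 mm (the two valves may be either way round). Origin on the bench under the lever's pivot, axes as the box's.
- plain_valve: The other brass valve, in the other place; leave its lever alone. Origin on the bench under its pivot, axes as the box's.
- disc_lever (a joint): Angle of the disc-ended lever, rad. 0 = fully open, lever pointing along box -x (towards the robot); it grows clockwise seen from above to 1.571 = shut at its stop, lever pointing along box +y (to the left). Starts at 0 to 0.25. Stays where it is left; stiff by 0.10 N m (about 2.5 N at 40 mm from the pivot), more when moved fast.
- plain_lever (a joint): Angle of the plain lever, same sense; starts at 0 to 0.25 and must stay.
- disc_tip (a point): Top of the disc at the end of the lever to be shut, on the disc's axis, 45 mm from the pivot. The disc is 28 mm across; the lever is a black bar 14 mm wide. Bar and disc fill the heights 32 to 52 mm above the bench. Both levers lie under the cover at the start.
- plain_tip (a point): Top of the rounded end of the plain black lever, 45 mm from its pivot: a straight bar 14 mm wide with no disc, same heights. Its end reaches 52 mm from the pivot.
- tin: Bystander, loose: steel tin, 40 mm across, 40 tall, close to the left side of the box. Origin at the centre of its underside.
- cone: Bystander, loose: turned wooden spool, 34 mm across, 42 tall, close to the right side of the box. Origin at the centre of its underside.
- mallet: Bystander, loose: mallet lying on the bench, left of the box: steel shaft, white-faced head 92 mm long, 38 mm high; origin between shaft and head, on the bench.
- jar: Bystander, loose: amber jar, 60 mm across, 75 tall, right of the box. Origin at the centre of its underside.
- burnisher: Bystander, loose: turned dark wooden burnisher standing upright, 38 mm across, 100 tall, right of the box. Origin at the centre of its underside.
- spanner: Bystander, loose: steel spanner lying on the bench, 160 mm long, right of the box; origin about its middle.
- wax: Bystander, loose: block of wax 60 x 40 x 22 mm, left of the box. Origin at the centre of its underside.

How it is judged:
By the outcome, as a careful person would: the job done as asked, in the order asked, and still so for the second after the job is handed in, with the robot touching nothing.
It also fails if it takes over 42 s, if anything falls off the work surface, if the arm or the gripper's body presses on something with over 40 N, if the wrist force passes 120 N, or if a joint passes its speed limit or range.

## Working session

There is one attempt and no reset: what is moved stays moved. The work goes in short steps, each a Python script; the robot and the scene stay as the last script left them, time stands still between calls to the robot, and variables do not carry over. Pictures are saved under pics/ and viewed, about 8 in all and at most 12, crops included, and the job is handed in when it is done.

```bash
ls; mkdir -p pics; cat > h.py <<'E'
import numpy as np, cv2
from workcell import *
def snap(n,f):
    c=camera(n); cv2.imwrite('pics/'+f+'.png',c['image']); np.savez('pics/'+f+'.npz',**c); return c
def cloud(c):
    v,u=np.mgrid[0:400,0:640]; z=c['range_z']
    P=np.stack([(u-c['cx'])/c['fx']*z,-(v-c['cy'])/c['fy']*z,-z,np.ones_like(z)],-1)
    W=(P@np.array(c['cam_to_world']).T)[...,:3]; W[z==0]=np.nan; return W
E
python3 - <<'E'
from h import *
a=snap('top','top0');b=snap('scene','scene0')
for k in a:
    if k not in('image','range_z'):print(k,a[k])
cv2.imwrite('pics/both.png',cv2.resize(np.vstack([a['image'],b['image']]),(480,600)))
print(read_state()['time'], read_state()['tool_rot'],grip_point_offset)
E
```

```text
pics
fx 363.7682408049447
fy 363.7682408049447
cx 311.3978738313395
cy 200.78119587982593
cam_to_world [[ 2.01184119e-01  9.54049104e-01 -2.22070390e-01  4.12486714e+02]
 [-9.79550132e-01  1.96534836e-01 -4.30766429e-02  1.36651528e+01]
 [ 2.54733515e-03  2.26195416e-01  9.74078613e-01  8.55533943e+02]
 [ 0.00000000e+00  0.00000000e+00  0.00000000e+00  1.00000000e+00]]
0.1 [[ 3.86422221e-01 -9.22321894e-01 -4.36839913e-04]
 [-9.22321459e-01 -3.86422464e-01  8.97733839e-04]
 [-9.96804330e-04  5.60025225e-05 -9.99999502e-01]] -18.700000000000003
```

View pics/top0.png

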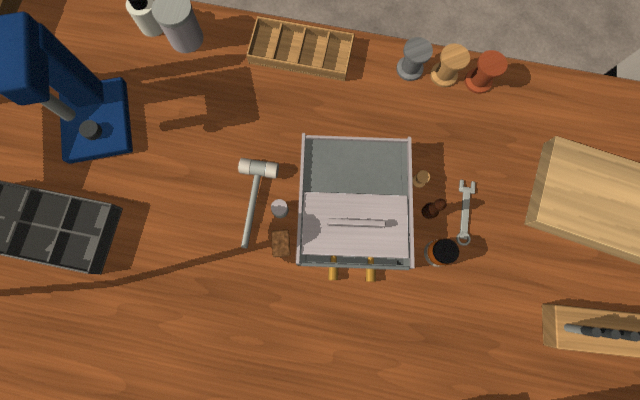

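The top view shows the box at cols 298–413, rows 136–268. The cover fills rows 193–260, with its ridge around (360,223). Next I'll fit the pose from depth.

```bash
python3 - <<'E'
from h import *
for n in('top0','scene0'):
    c=dict(np.load(f'pics/{n}.npz')); W=cloud(c)
    if n=='top0':
        roi=W[125:285,285:425].reshape(-1,3)
    else: 
        V=W.reshape(-1,3); roi=V[(np.abs(V[:,0]-lo)<230)&(np.abs(V[:,1]-la)<160)]
    z=roi[:,2]
    if n=='top0': lo,la=np.nanmedian(roi[z>55],0)[:2]
    for nm,a,b in(('box',58,110),('deck',60,68),('cover',69.5,75),('guide',76,82),('ridge',90,105)):
        p=roi[(z>a)&(z<b)]
        if len(p)<8: print(n,nm,len(p));continue
        r=cv2.minAreaRect(p[:,:2].astype(np.float32)); print(n,nm,len(p),np.median(p[:,2]).round(1),np.round(r[0],1),np.round(r[1],1),round(r[2],1), np.round(np.percentile(z[(z>a)&(z<b)],[5,95]),1))
E
```

```text
top0 box 14229 71.6 [616.  -45.6] [300.7 250.3] 9.5 [63.4 79.2]
top0 deck 5680 65.1 [616.  -45.8] [300.6 237. ] 9.5 [62.7 67.3]
top0 cover 6349 72.8 [615.1 -45.9] [298.9 244.6] 9.5 [70.6 74.6]
top0 guide 1098 78.4 [615.  -45.8] [298.5 250.2] 9.5 [76.2 80.8]
top0 ridge 350 98.6 [559.7 -54.1] [ 12.3 118.4] 9.3 [ 94.  100.5]
scene0 box 11699 69.8 [615.8 -47.1] [301.4 253.6] 9.4 [62.  78.3]
scene0 deck 5338 63.9 [618.8 -49.3] [296.2 247.8] 9.4 [61.5 66.7]
scene0 cover 4669 71.9 [616.2 -47.9] [300.1 251.1] 9.6 [70.  74.2]
scene0 guide 789 77.8 [618.  -47.1] [296.3 253. ] 9.4 [76.2 80. ]
scene0 ridge 245 97.3 [561.4 -57.1] [ 13.5 119.5] 10.0 [91.9 99.3]
```

```bash
python3 -c "
import cv2
a=cv2.imread('pics/top0.png')[120:290,260:480];b=cv2.imread('pics/scene0.png')
a=cv2.resize(a,(640,495),interpolation=cv2.INTER_CUBIC)
cv2.imwrite('pics/c1.png',cv2.resize(a,(600,464)));cv2.imwrite('pics/c2.png',b)"
```

```text
(no output)
```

View pics/scene0.png

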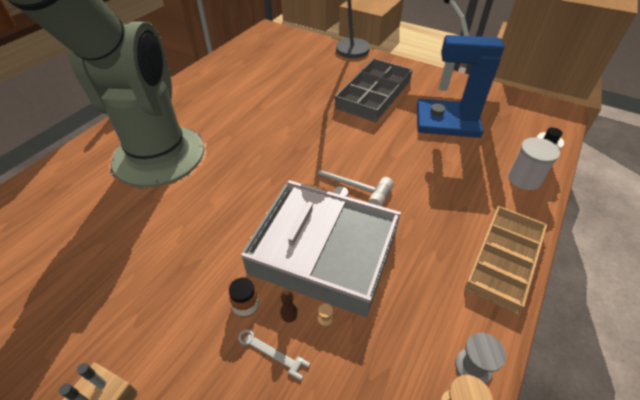

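Top and scene views agree: the box centre is at about (616,-46.3), yaw 9.45°, which puts the origin at about (543,-58.5). The ridge is at box x≈17 and z≈98, as it should be. Pushing the cover now.

```bash
cat >> h.py <<'E'
Y=np.radians(9.45); B=np.array([543.,-58.5])
def bw(x,y,z): return np.array([B[0]+x*np.cos(Y)-y*np.sin(Y),B[1]+x*np.sin(Y)+y*np.cos(Y),z])
def rot(a): # tool x at box angle a, pointing down
    a=a+Y; c,s=np.cos(a),np.sin(a); return np.array([[c,s,0],[s,-c,0],[0,0,-1.]])
def tobox(p): d=np.array(p[:2])-B; c,s=np.cos(Y),np.sin(Y); return np.round([d[0]*c+d[1]*s,-d[0]*s+d[1]*c,p[2]],1)
def st(m=''):
    s=read_state(); print(m,'t',round(s['time'],2),'box',tobox(s['eef_pos']),'F',np.round(s['ft_force'],1))
E
python3 - <<'E'
from h import *
R=rot(-np.pi/2)
for yv in(-43,42):
  for th in(0,.8,1.57):
    q=inverse_kinematics(bw(25-40*np.cos(th)-25*np.sin(th),yv+40*np.sin(th)-25*np.cos(th),38),rot(-th)); print(yv,th,None if q is None else np.round(q,2))
clamp(); movep(bw(-14,0,150),R); st('above')
print(movel(bw(-14,0,82),guard=8)); st('down')
print(movel(bw(-4,0,82),max_speed=40,guard=10)); st('touch?')
print(movel(bw(115,0,82),max_speed=60,guard=14)); st('mid')
print(movel(bw(134,0,82),max_speed=20,guard=14)); st('end')
movel(bw(100,0,82)); 
movel(bw(-20,0,150),max_speed=250); st('off')
c=snap('top','top1'); W=cloud(c)
roi=W[125:285,285:425].reshape(-1,3); p=roi[(roi[:,2]>90)&(roi[:,2]<103)]
bx=np.array([tobox(q) for q in p]); print(np.percentile(bx,[2,50,98],axis=0))
w=snap('wrist','wr1')
cv2.imwrite('pics/v1.png',np.vstack([cv2.resize(c['image'][120:290,230:500],(640,400)),w['image'][:, :]])[:,:] if 0 else cv2.resize(np.vstack([cv2.resize(c['image'][125:295,240:512],(640,400),interpolation=cv2.INTER_CUBIC),w['image']]),(480,600)))
E
```

```text
-43 0 [ 0.42  0.72 -0.42  1.9   0.48  0.62 -0.13]
-43 0.8 [ 0.28  0.68 -0.3   1.96  0.36  0.55 -0.9 ]
-43 1.57 [ 0.08  0.68 -0.11  1.93  0.14  0.53 -1.52]
42 0 [ 0.32  0.7  -0.48  1.97  0.56  0.6  -0.37]
42 0.8 [ 0.1   0.66 -0.26  2.01  0.33  0.51 -1.04]
42 1.57 [-0.08  0.67 -0.1   1.98  0.13  0.5  -1.68]
above t 3.0 box [-14.1  -0.9 150.1] F [-0.1 -0.2  0.3]
False
down t 3.6 box [-13.8  -0.3  82.5] F [ 0.7 -0.3  0.4]
False
touch? t 4.0 box [-3.7  0.  82.3] F [0.  0.4 0.3]
False
mid t 6.13 box [115.  -0.  82.] F [-2.1 -0.4 -1. ]
True
end t 6.81 box [1.275e+02 1.000e-01 8.140e+01] F [-0.2 -0.2 -0.1]
off t 7.83 box [-1.880e+01  1.000e-01  1.501e+02] F [-0.4 -0.5 -0.3]
[[138.5   32.54  91.5 ]
 [143.3   46.7   98.6 ]
 [150.84  59.84 101.04]]
```

View pics/v1.png

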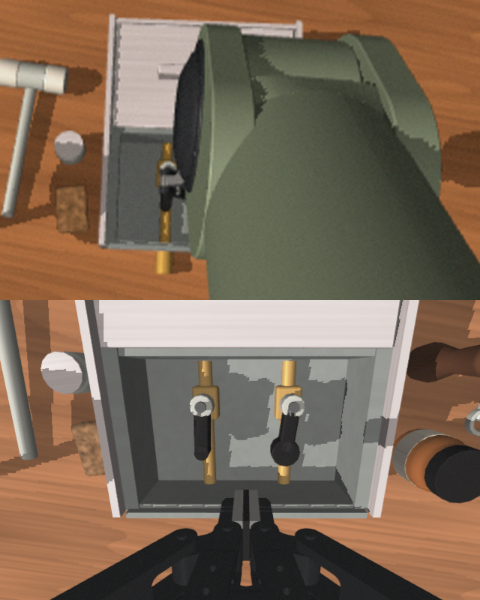

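The wrist view shows both levers uncovered. The disc lever is the right-hand one, at y=-43, with its disc at about wrist px (380,200); the plain lever is on the left. The ridge reads x≈143, so the cover is at its stop. Next I'll measure the lever.

```bash
cat >> h.py <<'E'
def levers(c):
    W=cloud(c).reshape(-1,3); W=W[np.isfinite(W).all(1)]; g=c['image'].reshape(-1,3)
    d=(W[:,:2]-B)@np.array([[np.cos(Y),-np.sin(Y)],[np.sin(Y),np.cos(Y)]])
    for nm,yv in(('disc',-43),('plain',42)):
        r=np.hypot(d[:,0]-25,d[:,1]-yv); m=(W[:,2]>46)&(W[:,2]<57)&(r<62)&(abs(d[:,0])<66)
        f=d[m&(r>22)]; k=f.mean(0); print(nm,len(f),'centroid',k.round(1),'theta',round(np.arctan2(k[1]-yv,25-k[0]),3),'rmax',np.percentile(r[m],98).round(1),'z',np.median(W[m][:,2]).round(1),'hub',d[m&(r<14)].mean(0).round(1))
E
python3 - <<'E'
from h import *
levers(dict(np.load('pics/wr1.npz')))
W=cloud(dict(np.load('pics/wr1.npz'))).reshape(-1,3)
for a,b,n in((76,82,'guide'),(94,102,'ridge'),(46,57,'mid')):
    p=W[(W[:,2]>a)&(W[:,2]<b)]; q=np.array([tobox(x) for x in p]); print(n,len(q),np.percentile(q,[1,50,99],axis=0).round(1).tolist() if len(q) else '')
E
```

```text
disc 1394 centroid [-12.5 -41.4] theta 0.042 rmax 61.7 z 50.8 hub [ 24.8 -42.1]
plain 734 centroid [-10.3  43.1] theta 0.03 rmax 48.0 z 50.9 hub [24.8 41.6]
guide 6649 [[-70.0, -173.8, 76.0], [37.1, 117.6, 76.9], [105.5, 125.0, 80.9]]
ridge 0 
mid 10216 [[-67.4, -194.3, 46.1], [-6.4, -37.3, 50.8], [70.2, 105.5, 56.8]]
```

```bash
python3 - <<'E'
from h import *
def P(th,off,z=40): return bw(25-40*np.cos(th)-off*np.sin(th),-43+40*np.sin(th)-off*np.cos(th),z)
movep(P(0,34,140),rot(0)); st('over')
if movel(P(0,34),guard=8): st('BLOCKED'); raise SystemExit
for th in np.linspace(0.0,1.571,9):
    g=movel(P(th,25),rot(-th),max_speed=40,guard=12)
    st(f'{th:.2f} {g}')
    if g: break
if th>1.4:
    print(movel(P(1.571,19),rot(-1.571),max_speed=15,guard=14)); st('end')
    movel(P(1.571,42),max_speed=60); movel(P(1.571,50,150)); st('off')
    w=snap('wrist','wr2'); levers(w)
E
```

```text
over t 9.29 box [-14.9 -76.7 139.8] F [-0.4  1.6 -0.5]
0.00 False t 10.48 box [-14.7 -67.7  40.4] F [-0.6  0.4  0.6]
0.20 False t 10.87 box [-19.  -59.8  40.1] F [ 0.1 -0.1 -0.3]
0.39 False t 11.25 box [-21.4 -50.9  40. ] F [-0.7  0.1 -0. ]
0.59 False t 11.63 box [-22.1 -41.6  40. ] F [ 1.3 -0.9 -0.4]
0.79 False t 12.02 box [-20.9 -32.5  40. ] F [ 0.6 -0.1  0.4]
0.98 False t 12.4 box [-17.9 -23.7  39.9] F [ 0.1 -0.1  1.2]
1.18 False t 12.78 box [-13.3 -15.7  40. ] F [ 0.6 -0.9 -0.1]
1.37 False t 13.17 box [-7.3 -8.8 40. ] F [-0.4  0.1  0.2]
1.57 False t 13.55 box [ 0.  -3.2 40. ] F [-0.5 -0.5 -0. ]
True
end t 13.88 box [ 1.7 -2.9 39.4] F [-0.8 -0.2  2.2]
off t 15.23 box [-25.3  -2.9 149.3] F [-0.4 -0.   0.1]
disc 1686 centroid [26.5 -6.3] theta 1.611 rmax 61.6 z 50.8 hub [ 26.6 -41.2]
plain 2312 centroid [14.6 13.2] theta -1.224 rmax 59.8 z 50.8 hub [24.7 41.5]
```

View pics/wr2.png

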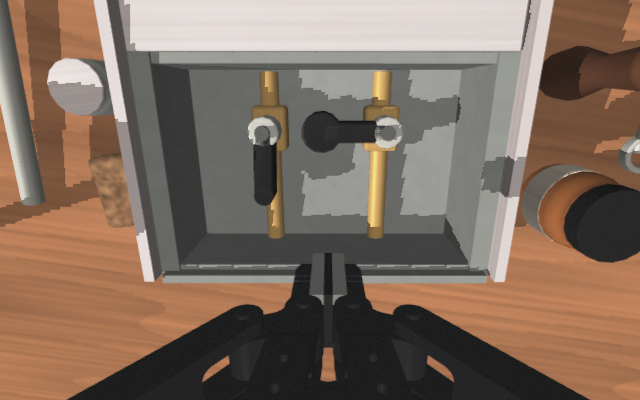

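The lever (hub at (385,132), disc at (321,132)) lies square across its pipe, and the guard tripped on the hard stop. The plain lever still points toward the robot. I'll lift clear, check the cover once more and hand in.

```bash
python3 - <<'E'
from h import *
p=read_state()['eef_pos']; movel([p[0]-30,p[1],230]); st()
for n in('scene','top'):
    c=camera(n); W=cloud(c).reshape(-1,3); W=W[(W[:,2]>92)&(W[:,2]<103)&(abs(W[:,0]-680)<60)&(abs(W[:,1]+38)<75)]
    q=np.array([tobox(x) for x in W]); print(n,len(q),np.percentile(q,[2,50,98],axis=0).round(1).tolist() if len(q) else '')
finish_job(); st('done')
E
```

```text
t 16.0 box [-55.1   2.2 229.3] F [ 0.1  0.  -0.2]
scene 254 [[139.7, -60.4, 93.2], [145.9, -8.2, 97.4], [151.4, 55.0, 99.8]]
top 138 [[138.5, 9.5, 93.5], [143.5, 33.7, 98.6], [150.3, 59.7, 101.2]]
the job is handed in; nothing more can be done
the job is handed in; nothing more can be done
```

The air is shut off: I pushed the cover by its ridge back to its stop, then pushed the disc lever (the right-hand one, at y = -43 mm) clockwise to its stop. I used only closed fingertips, and handed the job in at about 16 s with the arm clear.

- **Cover:** the push ended on the stop bar. After I lifted clear, the ridge measured box x ≈ 143.5 mm from the top camera and ≈ 146 mm from the scene camera. Both fit the 143 mm stop, but the scene camera read about 2.5 mm further, as it did by 1–2 mm at the start.
- **Disc lever:** it came up hard against its stop at the expected place. The camera put it at about 1.57 rad measured from its own hub. Measured from the nominal pivot it came out as 1.61, because that view was about 1.5 mm off.
- **Plain lever:** in the last picture it still points toward the robot. The final angle printed for it (-1.22) is wrong, because the disc had moved into the area being measured.
- **Things standing about:** the tin, wax and jar, and the parts of the mallet, burnisher and spanner in view, showed no sign of being touched. I did not re-measure any of them, and the spool was out of view.

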